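# Clamp the beeswax block in the slide-tray hold-down clamp

### The job

Lay the block of beeswax flat in the drawn-out tray of the green hold-down clamp, lengthwise between the tray's two end lips, and let go of it. Push the tray with the wax fully home under the clamp, then press the sprung red-handled lever down until the catch holds it, so that the foot keeps the wax clamped for waxing thread. Leave the spool, dye bottle, awl and chalk where they are.

Things in the scene. Friction and masses are not known exactly. Their poses are not given: they have to be found in the camera images.
- wax_mid (a point): Centre of the loose honey-yellow block of beeswax, 34 mm along its own x, 52 mm along its own y, 18 mm high, about 50 g; at the start it lies flat on the table to the right of the clamp. Pick it across its 34 mm width.
- clamp: Green steel hold-down clamp fixed to the table. Origin on the table under the foot's place. Its x points from the lever's handle to the hinge (away from the robot, turned up to 0.25 rad); base plate x -92 to 100, y -60 to 50 mm, 10 mm high; tray rails 15 mm high run to y = -185 mm. Two hinge cheeks, 86 mm high, at x 58 to 92, y -20 to 20 mm.
- catch_top (a point): Centre of the top of the dark catch housing, 22 (x) x 24 (y) mm, 102 mm high, at x = -74, y = +35 mm in the clamp's frame. A brass sprung bolt points from it to +x; its small black knob reaches to x = -100 mm, 70 mm above the table. Keep clear of it.
- tray_seat (a point): Centre of the upper face of the aluminium tray's floor, 22 mm above the table; moves with the tray and has the clamp's axes. Floor 56 mm (x) by 74 mm (y); the two end lips leave 62 mm between them along y for the wax's 52 mm length; open along x. The +y lip stands 8 mm above the floor, the -y lip is the push plate, 33 mm above it.
- tray_push (a point): Centre of the outer (-y) face of the tray's push plate, 41 mm above the table, on a black pad; the plate is 56 mm wide along x and its top edge 55 mm above the table. Push it here toward the clamp's +y.
- tray (a joint): How far the tray is drawn out toward the clamp's -y, in m: 0 is fully home against its stop with the tray's centre under the foot, 0.125 is fully out; starts 0.10 to 0.125. Slides with about 1.5 N of friction and stays where it is left.
- lever_hinge (a point): Point on the lever's hinge line, 75 mm along the clamp's +x from its origin and 70 mm above the table; the hinge line is parallel to the clamp's y.
- lever_grip (a point): Middle of the upper face of the red grip, 170 mm from the hinge along the lever, 8 mm above its centre line. The grip is 62 mm along the lever (137 to 199 mm from the hinge), 30 mm wide, 16 mm thick. It moves in an arc: about 0.15 m above the table at rest, 0.078 m when latched.
- lever (a joint): Angle the lever has been pressed, rad: 0 at rest (handle 0.45 rad above level, held up by a spring), 0.45 level, 0.52 lower stop. From about 0.27 a square striker on its +y side pushes the catch's sloped bolt back; past about 0.45 the bolt snaps over it and holds the lever at about 0.445 when let go. Pressed less, it springs back up. Takes about 5 to 12 N down on the grip.
- foot (a joint): How far the lever's sprung black rubber foot (26 mm across, 75 mm from the hinge) is pushed up into the lever, in m: 0 when it touches nothing, about 0.005 to 0.006 when the lever is latched with the wax beneath, 0 when latched with nothing beneath.
- blue_spool_mid (a point): Bystander: centre of a spool of dark blue thread, 43 mm across, 63 mm high, standing on the right.
- dye_bottle_mid (a point): Bystander: centre of a small tan bottle with a black cap, 36 mm across, 66 mm high, standing on the right.
- red_awl_mid (a point): Bystander: centre of an awl with a red handle, 147 mm long, lying near the front right.
- chalk_mid (a point): Bystander: centre of a stick of white chalk, 12 x 50 x 8 mm, lying to the left of the clamp.
Not all that is in view belongs to the job. Of the things that look like the part that bears wax_mid, take the one that is farthest from the robot's base at the start.

How it is judged (in metres and radians):
On the way, in this order (a step that is already met when the one before it is completed fails the run):
1. the wax lies flat in the drawn-out tray between the lips, let go (x of wax_mid in the frame of tray_seat between -0.014 and 0.014 m and y of wax_mid in the frame of tray_seat between -0.008 and 0.008 m and z of wax_mid in the frame of tray_seat below 0.012 m and angle between wax_mid's own z axis and vertical below 0.12 rad and value of joint tray above 0.05 m and contact force between the fingers and anything else below 0.1 N and angle between the y axis of wax_mid and the y axis of tray_seat, either way round below 0.25 rad), for 0.2 s.
2. the tray is fully home with the lever still up (value of joint tray below 0.005 m and value of joint lever below 0.2 rad), for 0.2 s.
At the end, for the whole second after the job is handed in: The lever is held down by its catch (over 0.43 rad), its foot pushed in at least 2 mm by the wax; the tray is within 6 mm of home; the wax lies flat (0.12 rad) on its floor, lengthwise along y (0.25 rad), its centre within 16 mm in x and 8 mm in y of the seat's centre (value of joint lever above 0.43 rad and value of joint foot above 0.002 m and value of joint tray below 0.006 m and x of wax_mid in the frame of tray_seat between -0.016 and 0.016 m and y of wax_mid in the frame of tray_seat between -0.008 and 0.008 m and z of wax_mid in the frame of tray_seat below 0.012 m and angle between wax_mid's own z axis and vertical below 0.12 rad and angle between the y axis of wax_mid and the y axis of tray_seat, either way round below 0.25 rad); the robot touches nothing.
It fails at once if the spool, dye bottle, awl or chalk is moved by more than 30 mm (distance of any of blue_spool_mid, dye_bottle_mid, red_awl_mid, chalk_mid from where it was at the start of the episode above 0.03 m).
It also fails if it takes over 64 s, if anything falls off the work surface, if the arm or the gripper's body presses on something with over 40 N, if the wrist force passes 120 N, or if a joint passes its speed limit or range.

### The arm

A 6-joint arm with a two-finger parallel gripper is mounted at the origin on the work surface; the furniture and walls round the work are solid. World frame = base frame: x ahead of the robot, y to its left, z up, the work surface at z = 0. Lengths are in m, angles in degrees, forces in N, time in s.
With the tool pointing down it reaches from about 0.4 to 0.825 m from the base axis. Payload 7 kg.
Tool frame: the origin (TCP) lies between the finger pads; the fingertips stand 19 mm ahead of it and the grasp point (between the pads) is the TCP (r.tip_extent is the distance from the TCP to the fingertips, in m); z points along the fingers, y is the direction in which the jaws open and shut (so a half turn about z gives the same grasp; the last joint's range is limited). The gripper opens to 88 mm and grips with 3 to 60 N. Pads are 19 mm wide; open, the fingers measure 130 mm over their backs; the gripper's body (78 mm by 193 mm) begins 47 mm behind the grasp point.
Start: joints at [86.637, 20.546, 0.682, 0, -70.136, -16.507], TCP at [0.229, 0.635, 0.246] pointing down, gripper open.
Joint ranges: [-176.03, 176.03], [-82.01, 121.73], [-58.28, 71.71], [-173.87, 95.51], [-174.79, -0.11], [-173.66, 173.66]. Speed limits (degrees/s): [136.94, 136.94, 172.46, 180, 180, 180].

### API

Orientations are given as [roll, pitch, yaw] about the fixed x, y, z axes, in that order (R = Rz(yaw) Ry(pitch) Rx(roll)).
In Python, from plant import r, capture, workorder, spotter gives the robot as it stands.
- The arm moves only by the tool step_arm, never from a script. Its argument "motion" is a list of rows, each a list of 5 numbers: the finger opening in m, from 0 to 0.0876, then the shift along the tool's x, y, z in m, then the turn about the tool's z in rad. In form: [[grip, dx, dy, dz, roll], ...]. A call has 1 to 5 rows; each row is the pose to reach, as a shift and turn from the pose commanded when the call began, along the tool's axes at that moment; what a row does not reach only later rows make up. A row lasts 1/8 s, in which the tool goes at most 62.5 mm and 10.7 degrees, less where a joint would pass 70% of its speed; a pose out of reach is approached as far as the arm can. A call with a gripper value outside its range is refused whole. The fingers move at their own pace and stop on an object; "newtons" is the grip in N (left out, the last holds). Time passes only in rows, so rows that repeat a pose let the fingers close. It gives the time, the measured TCP pose, the force and the opening at its end, in the units of the state.
- r.get_state(): the state, without advancing time (a new reading comes with each control period).
- capture(name): name is "scene" or "top" or "wrist"; returns a dict with "image" (420x560x3 uint8, red, green, blue), "z_map" (420x560 float32, m along the optical axis (not along the pixel's ray), 0 where there is no reading), "fx", "fy", "cx", "cy" (pixels), "pose" (4x4, takes a point from camera to world coordinates). Camera axes: x right, y down, z forward; pixel columns grow to the right and rows downward; lengths in m; the calibration is good to about 2 mm. A picture is of the moment at which its call begins.
- workorder.close_job(): hands the job in, once; it reports no verdict.
Trained networks look in the newest picture that a camera, given by its name, has taken for a name from the list of things; names that differ only in an ending like _2 or _b are one class to them, and where a whole thing is asked for, a point or a joint stands for the part that bears it (a point fixed in the world has none). Each returns a list of dicts, best first, with "p" (0 to 1); they miss things now and then, are a little off and sometimes report something else, mostly with a low value. They report only what shows in the picture. A call takes as long as a camera call. They do not tell look-alikes from the thing itself.
- spotter.regions_of(camera, label): "mask" (420x560 bool, what is visible of it).
- spotter.tip_of(camera, label): "location" ([x, y, z] in m, in world coordinates, good to about 4 mm: a listed point, or the origin of a listed thing).
The state is a dict: "time_s": time; "joints": joint angles; "qd": joint speeds; "joint_torque": joint torques, N m; "tcp_pos": TCP position; "eef_rot": TCP orientation; "contact_force": force on the tool from outside, world axes, zero at the start; "moment": the same for the moment, N m; "gripper_width": finger opening in m.
Only numpy, scipy, OpenCV 4.12 (cv2) and the standard library are available. Lean on these libraries where they do the work, as an engineer would, in place of code of your own. Each camera call takes 0.05 s, during which the arm holds its last target.

## Working session

There is one attempt and no reset: what is moved stays moved. The work goes in short steps, Python scripts to look and compute and a tool call to move; the robot and the scene stay as the last step left them, time stands still between calls to the robot, and variables do not carry over. Pictures are saved under pics/ and viewed, and the job is handed in when it is done.

Besides the shell and the picture viewer there is one more tool, called after ">>>" as name([rows], argument=value, ...), one row to a line, values as JSON. step_arm: Moves the arm, as the interface text tells. Its arguments: {"type":"object","properties":{"motion":{"type":"array","items":{"type":"array","items":{"type":"number"}}},"newtons":{"type":"number"}},"required":["motion"]}

```bash
ls; mkdir -p pics
cat > h.py <<'E'
import numpy as np, cv2
from plant import r, capture, workorder, spotter
def save(c,n,crop=None,s=1):
    im=c["image"][:,:,::-1]
    if crop: a,b,d,e=crop; im=im[b:e,a:d]
    if s!=1: im=cv2.resize(im,None,fx=s,fy=s,interpolation=cv2.INTER_CUBIC)
    cv2.imwrite("pics/"+n+".png",im)
def pts(c,mask=None):
    z=c["z_map"]; v,u=np.nonzero((z>0) if mask is None else (mask&(z>0)))
    zz=z[v,u]; p=np.stack([(u-c["cx"])/c["fx"]*zz,(v-c["cy"])/c["fy"]*zz,zz],1)
    return p@c["pose"][:3,:3].T+c["pose"][:3,3],u,v
def proj(c,P):
    P=np.atleast_2d(P); q=(P-c["pose"][:3,3])@c["pose"][:3,:3]
    return np.stack([q[:,0]/q[:,2]*c["fx"]+c["cx"],q[:,1]/q[:,2]*c["fy"]+c["cy"]],1)
E
python3 - <<'E'
from h import *
print(r.get_state()); print(r.tip_extent)
for n in ("scene","top"):
    c=capture(n); save(c,n+"0"); print(n,c["pose"].round(3).tolist(),c["fx"])
    for l in ["wax_mid","clamp","catch_top","tray_seat","tray_push","lever_hinge","lever_grip","blue_spool_mid","dye_bottle_mid","red_awl_mid","chalk_mid"]:
        for d in spotter.tip_of(n,l): print(n,l,round(d["p"],2),np.round(d["location"],4),proj(c,d["location"]).round(0).tolist())
E
```

```text
pics
{'time_s': 0.0, 'joints': array([ 8.66357039e+01,  2.05916310e+01,  6.35585608e-01, -1.96523773e-02,
       -7.01356022e+01, -1.65062795e+01]), 'qd': array([-0.0321075 ,  0.06078378, -0.11056496,  0.05688967,  0.01393485,
       -0.03666557]), 'joint_torque': array([ 4.28449739e-04, -5.82712626e+01,  2.93059981e+01,  6.99729100e+00,
        7.09085565e-03, -1.57884360e-04]), 'tcp_pos': array([0.22930801, 0.63438847, 0.24463568]), 'eef_rot': array([ 1.79906880e+02, -8.32816013e-03, -1.98772614e+01]), 'contact_force': array([-0.01146281,  0.33744277,  0.34193115]), 'moment': array([ 0.05432613, -0.01215188, -0.00744435]), 'gripper_width': 0.08755531270065811}
0.019
scene [[0.862, -0.356, 0.361, 0.139], [-0.507, -0.592, 0.627, -0.692], [-0.01, -0.723, -0.69, 0.796], [0.0, 0.0, 0.0, 1.0]] 411.9582656385769
scene wax_mid 0.89 [ 0.4779 -0.3354  0.0094] [[334.0, 320.0]]
scene wax_mid 0.81 [ 0.4062 -0.2421  0.013 ] [[283.0, 302.0]]
scene wax_mid 0.7 [ 0.3466 -0.3381  0.0133] [[282.0, 349.0]]
scene clamp 0.78 [ 5.487e-01  3.050e-02 -4.000e-04] [[277.0, 211.0]]
scene catch_top 0.74 [0.477
[... 1026 characters left out ...]
2 0.0009] [[235.0, 179.0]]
top clamp 0.74 [0.551  0.0261 0.0021] [[237.0, 179.0]]
top catch_top 0.58 [0.4737 0.0682 0.1006] [[215.0, 202.0]]
top tray_seat 0.66 [ 0.5505 -0.0718  0.0206] [[275.0, 178.0]]
top tray_seat 0.34 [0.4745 0.0303 0.1524] [[229.0, 197.0]]
top tray_push 0.8 [ 0.5436 -0.1132  0.0399] [[291.0, 179.0]]
top lever_hinge 0.69 [0.6237 0.0278 0.0711] [[235.0, 143.0]]
top lever_grip 0.72 [0.4774 0.0296 0.1512] [[230.0, 196.0]]
top blue_spool_mid 0.54 [ 0.6167 -0.3038  0.0315] [[366.0, 152.0]]
top dye_bottle_mid 0.69 [ 0.617  -0.3737  0.0303] [[392.0, 153.0]]
top red_awl_mid 0.83 [ 0.3589 -0.4197  0.0137] [[413.0, 254.0]]
top chalk_mid 0.64 [0.4426 0.2735 0.0046] [[138.0, 219.0]]
```

View pics/scene0.png

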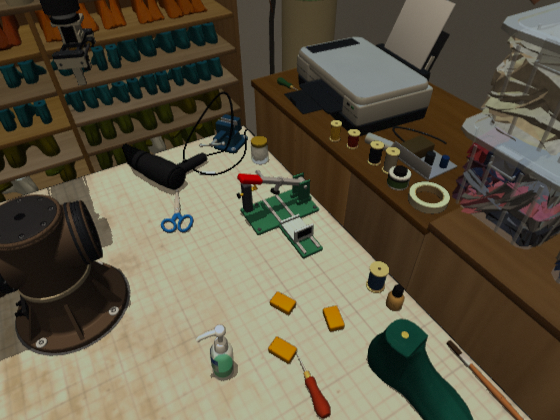

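View pics/top0.png

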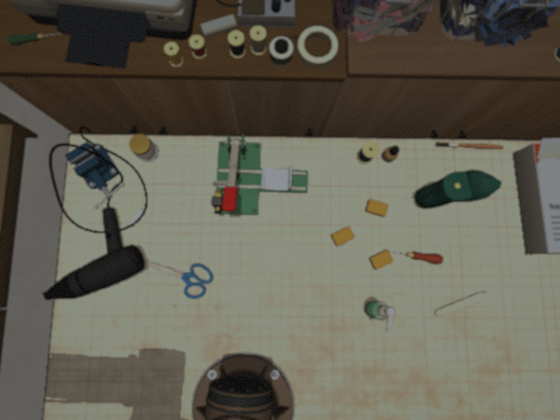

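Run:
```python
from h import *
c=capture("top"); save(c,"crop1",(300,120,440,290),4)
def rect(P): 
    (x,y),(w,h),a=cv2.minAreaRect((P[:,:2]*1000).astype(np.float32)); return round(x,1),round(y,1),round(w,1),round(h,1),round(a,1)
for n in("top","scene"):
    if n=="scene": c=capture("scene"); save(c,"crop2",(250,250,410,400),4)
    for l in ["wax_mid","tray_seat","clamp","lever_grip"]:
        for d in spotter.regions_of(n,l):
            P,u,v=pts(c,d["mask"]); 
            if len(P)<20: continue
            zt=np.percentile(P[:,2],90); T=P[np.abs(P[:,2]-zt)<.004]
            print(n,l,round(d["p"],2),len(P),u.mean().round(),v.mean().round(),"ztop",zt.round(4),rect(T))
```

```text
top wax_mid 0.84 300 377.0 207.0 ztop 0.0203 (477.6, -332.9, 50.8, 32.9, 74.4)
top wax_mid 0.82 284 381.0 259.0 ztop 0.0206 (346.6, -339.3, 32.7, 51.2, 28.1)
top wax_mid 0.58 270 343.0 236.0 ztop 0.0201 (404.1, -244.7, 32.3, 50.0, 25.6)
top wax_mid 0.43 837 231.0 179.0 ztop 0.1578 (459.2, 31.2, 26.9, 28.5, 0.5)
top tray_seat 0.69 667 276.0 179.0 ztop 0.0329 (530.0, -63.7, 85.6, 41.1, 50.5)
top clamp 0.83 4382 249.0 178.0 ztop 0.1267 (519.3, 45.8, 26.7, 50.4, 2.8)
top lever_grip 0.67 827 231.0 179.0 ztop 0.158 (459.2, 30.9, 28.1, 27.0, 89.6)
scene wax_mid 0.83 457 282.0 349.0 ztop 0.0215 (347.5, -338.2, 33.5, 51.7, 24.3)
scene wax_mid 0.75 394 283.0 302.0 ztop 0.0217 (405.3, -242.6, 33.8, 51.8, 28.6)
scene wax_mid 0.6 399 333.0 318.0 ztop 0.0216 (478.3, -332.0, 52.4, 34.2, 73.0)
scene tray_seat 0.96 549 297.0 228.0 ztop 0.0529 (546.9, -107.5, 9.1, 54.9, 84.9)
scene tray_seat 0.55 610 268.0 180.0 ztop 0.1589 (460.4, 31.7, 29.9, 30.5, 0.0)
scene clamp 0.66 4182 282.0 209.0 ztop 0.1057 (522.1, 42.0, 21.7, 123.8, 69.9)
scene lever_grip 0.93 584 269.0 180.0 ztop 0.1589 (460.4, 30.9, 28.8, 29.9, 89.9)
```

View pics/crop1.png

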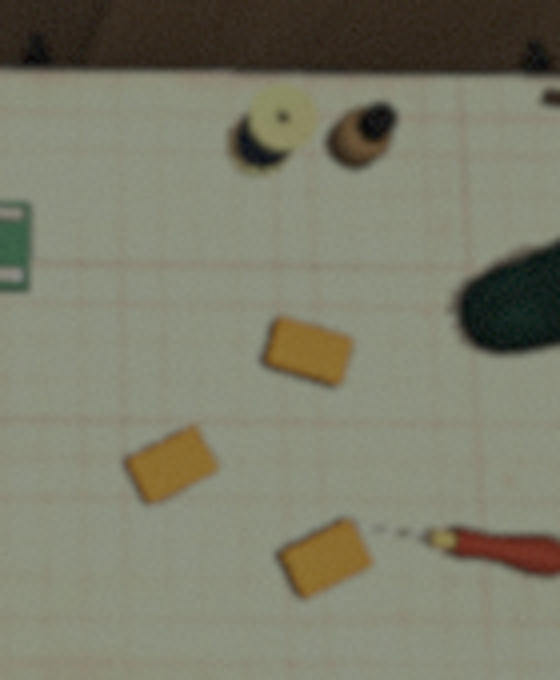

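Run:
```python
from h import *
c=capture("top"); save(c,"crop3",(190,115,330,230),5)
P,u,v=pts(c)
s=(P[:,0]>.42)&(P[:,0]<.68)&(P[:,1]>-.2)&(P[:,1]<.12)
def rect(Q): 
    (x,y),(w,h),a=cv2.minAreaRect((Q[:,:2]*1000).astype(np.float32)); return round(x,1),round(y,1),round(w,1),round(h,1),round(a,1)
b=s&(P[:,2]>.006)&(P[:,2]<.014)&(P[:,1]>-.04); print("plate",b.sum(),rect(P[b]))
a=s&(P[:,2]>.007)&(P[:,1]<-.05); print("rail+tray",rect(P[a]))
a=s&(P[:,2]>.019)&(P[:,2]<.027)&(P[:,1]<-.03); print("floor",a.sum(),rect(P[a]))
a=s&(P[:,2]>.05)&(P[:,2]<.06)&(P[:,1]<-.09); print("plate top",a.sum(),rect(P[a]),P[a].mean(0))
a=s&(P[:,2]>.1)&(P[:,2]<.2); Q=P[a]; print("lever",np.polyfit(Q[:,0],Q[:,1],1),Q[:,:].min(0),Q.max(0))
# rails z 15
a=s&(P[:,2]>.0125)&(P[:,2]<.0175);Q=P[a];print("rails",len(Q),rect(Q),rect(Q[Q[:,1]<-.12]) if (Q[:,1]<-.12).sum()>5 else "")
```

```text
plate 1857 (553.7, 18.7, 117.7, 191.8, 88.4)
rail+tray (545.6, -103.4, 104.0, 59.1, 89.4)
floor 505 (547.2, -75.3, 72.0, 56.3, 88.3)
plate top 57 (545.4, -109.4, 6.4, 53.6, 86.9) [ 0.54345614 -0.10909561  0.05468439]
lever [-0.05882165  0.06438627] [0.44473276 0.01459554 0.100073  ] [0.58049359 0.07517525 0.16484496]
rails 478 (551.0, -40.8, 229.8, 187.3, 87.9) (545.2, -138.1, 55.7, 33.7, 0.0)
```

Three look-alike yellow blocks appear in the top picture, at pixels (377,207), (342,236) and (381,259). Their world positions are (0.478,-0.333), (0.405,-0.243) and (0.347,-0.339), which puts them 0.58, 0.47 and 0.48 m from the base. The block at (377,207), nearest the spool and bottle, is the farthest and so the one meant. The enlarged crop confirms this at crop pixel (308,350). I'll start moving toward it now.

```bash
cat >> h.py <<'E'
def go(x,y,z,yaw):
    s=r.get_state(); p=s["tcp_pos"]; w=np.radians(s["eef_rot"][2]); d=np.array([x,y,z])-p
    dx=d[0]*np.cos(w)+d[1]*np.sin(w); dy=d[0]*np.sin(w)-d[1]*np.cos(w)
    ro=-((np.radians(yaw)-w+np.pi)%(2*np.pi)-np.pi)
    print("t",round(s["time_s"],2),"tcp",p.round(4),s["eef_rot"].round(2),"F",s["contact_force"].round(2),"w",round(s["gripper_width"],4))
    print("shift",np.round([dx,dy,-d[2],ro],4),"rows",round(max(np.linalg.norm(d)/.0625,abs(ro)/.1867),1))
E
python3 -c "
from h import *
go(.42,.4,.24,-70)"
```

```text
t 1.75 tcp [0.2294 0.6348 0.2456] [-180.     -0.    -19.87] F [ 0.47  0.37 -0.91] w 0.0875
shift [0.259  0.156  0.0056 0.8749] rows 4.8
```

>>> step_arm([
  [0.0876,0.05,0.03,0,0.18],
  [0.0876,0.1,0.06,0,0.36],
  [0.0876,0.15,0.09,0,0.54],
  [0.0876,0.2,0.125,0,0.72],
  [0.0876,0.25,0.16,0,0.9],
])

```text
time_s: 2.38
tcp_pos: [0.4111, 0.3978, 0.2458]
eef_rot: [-180.0, 0.0, -71.8]
contact_force: [1.6, 0.6, 1.1]
gripper_width: 0.0878
```

```bash
python3 -c "
from h import *
print(r.get_state()['joints'].round(1))
go(.46,.12,.24,-106.3)"
```

```text
[ 63.7  10.9 -12.6   0.  -66.5 -45.4]
t 2.38 tcp [0.4111 0.3978 0.2458] [-1.7997e+02  2.0000e-02 -7.1750e+01] F [1.62 0.61 1.1 ] w 0.0878
shift [0.2791 0.0405 0.0058 0.603 ] rows 4.5
```

>>> step_arm([
  [0.0876,0.056,0.008,0,0.12],
  [0.0876,0.112,0.016,0,0.24],
  [0.0876,0.168,0.024,0,0.36],
  [0.0876,0.224,0.032,0,0.48],
  [0.0876,0.28,0.04,0,0.6],
])

```text
time_s: 3.0
tcp_pos: [0.4615, 0.1195, 0.246]
eef_rot: [-180.0, 0.0, -106.0]
contact_force: [1.5, 0.0, -0.2]
gripper_width: 0.0879
```

```bash
python3 -c "
from h import *
go(.478,-.16,.24,-106.3);go(.478,-.333,.14,-106.3)"
```

```text
t 3.0 tcp [0.4615 0.1195 0.246 ] [-1.7995e+02  5.0000e-02 -1.0601e+02] F [ 1.48  0.04 -0.19] w 0.0879
shift [ 0.2641 -0.093   0.006   0.005 ] rows 4.5
t 3.0 tcp [0.4615 0.1195 0.246 ] [-1.7995e+02  5.0000e-02 -1.0601e+02] F [ 1.48  0.04 -0.19] w 0.0879
shift [ 0.4304 -0.1407  0.106   0.005 ] rows 7.4
```

>>> step_arm([
  [0.0876,0.053,-0.019,0,0],
  [0.0876,0.106,-0.038,0,0],
  [0.0876,0.159,-0.057,0,0],
  [0.0876,0.212,-0.076,0,0.005],
  [0.0876,0.264,-0.093,0,0.005],
])

```text
time_s: 3.62
tcp_pos: [0.4789, -0.1601, 0.246]
eef_rot: [-179.9, 0.0, -106.1]
contact_force: [1.5, 0.5, -0.4]
gripper_width: 0.0873
```

```bash
python3 -c "
from h import *
c=capture('wrist');save(c,'w1');print(c['pose'].round(3))
for l in ['tray_seat','tray_push','wax_mid','lever_grip']:
  for d in spotter.tip_of('wrist',l): print(l,round(d['p'],2),np.round(d['location'],4),proj(c,d['location']).round(0))
go(.478,-.333,.14,-106.3)"
```

```text
[[-0.961  0.268  0.07   0.46 ]
 [ 0.277  0.93   0.24  -0.224]
 [-0.001  0.25  -0.968  0.385]
 [ 0.     0.     0.     1.   ]]
tray_seat 0.72 [ 0.5442 -0.0727  0.0199] [[245. 271.]]
tray_push 0.88 [ 0.5436 -0.1107  0.0499] [[232. 250.]]
wax_mid 0.71 [ 0.5444 -0.1123  0.0455] [[231. 247.]]
wax_mid 0.7 [ 0.4074 -0.2423  0.0118] [[325.  82.]]
wax_mid 0.67 [ 0.4771 -0.3332  0.0063] [[232.   9.]]
t 3.88 tcp [ 0.4787 -0.1584  0.2455] [ 179.99    0.   -106.18] F [-0.16 -0.23  0.78] w 0.0875
shift [ 0.1679 -0.0479  0.1055  0.0021] rows 3.3
```

View pics/w1.png

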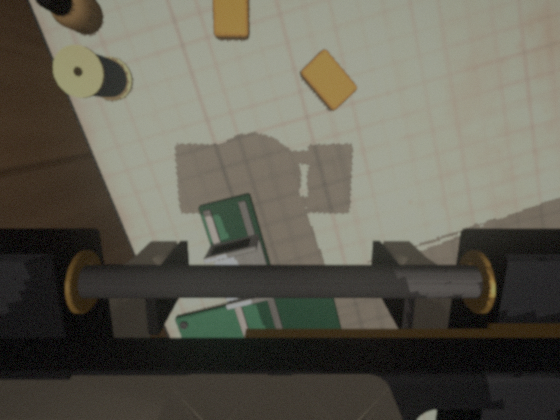

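>>> step_arm([
  [0.0876,0.056,-0.016,0.02,0],
  [0.0876,0.112,-0.032,0.05,0],
  [0.0876,0.168,-0.048,0.1,0.002],
  [0.0876,0.168,-0.048,0.12,0.002],
  [0.0876,0.168,-0.048,0.12,0.002],
])

```text
time_s: 4.5
tcp_pos: [0.4772, -0.332, 0.123]
eef_rot: [179.7, 0.0, -106.2]
contact_force: [0.7, 0.2, 0.1]
gripper_width: 0.0875
```

```bash
python3 -c "
from h import *
c=capture('wrist');save(c,'w2')
for d in spotter.tip_of('wrist','wax_mid'): print(round(d['p'],2),np.round(d['location'],4),proj(c,d['location']).round(0))
P,u,v=pts(c); m=(P[:,2]>.012)&(P[:,2]<.026)&(abs(P[:,0]-.478)<.06)&(abs(P[:,1]+.333)<.06); Q=P[m]
print(len(Q),cv2.minAreaRect((Q[:,:2]*1000).astype(np.float32)),Q[:,2].mean(),u[m].min(),u[m].max(),v[m].min(),v[m].max())
print(proj(c,[[.478,-.333,.018]]))
go(.478,-.333,.0225,-106.3)"
```

```text
0.69 [ 0.4777 -0.3318  0.0056] [[278. 207.]]
0.61 [ 0.342  -0.3401  0.0039] [[454. 145.]]
3229 ((477.765869140625, -332.95147705078125), (51.9480094909668, 34.06571578979492), 73.19290161132812) 0.01772883632507741 254 301 173 243
[[276.74329455 210.27768391]]
t 4.6 tcp [ 0.4793 -0.332   0.1263] [-1.7998e+02 -2.0000e-02 -1.0612e+02] F [-0.12  0.16  0.48] w 0.0877
shift [0.0013 0.0009 0.1038 0.0032] rows 1.7
```

View pics/w2.png

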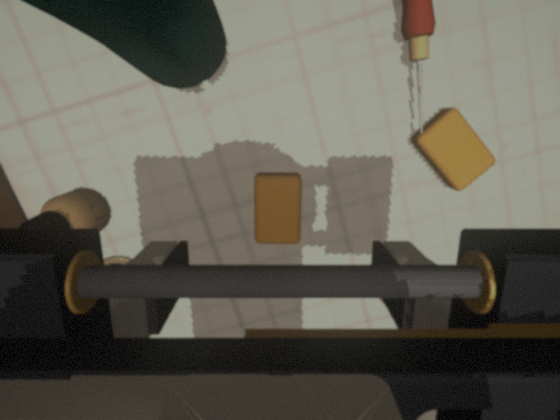

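The wrist view shows the target wax at pixel (278,207), square between the open fingers. Depth puts it at (0.4778,-0.3330) with its long axis at 73.2°. I'm descending to grasp.

>>> step_arm([
  [0.0876,0.001,0.001,0.05,0.012],
  [0.0876,0.001,0.001,0.08,0.012],
  [0.0876,0.001,0.001,0.095,0.012],
  [0.0876,0.001,0.001,0.103,0.012],
  [0.0876,0.001,0.001,0.103,0.012],
])

```text
time_s: 5.22
tcp_pos: [0.478, -0.3334, 0.0234]
eef_rot: [-179.9, -0.0, -106.9]
contact_force: [-0.7, -1.0, 0.3]
gripper_width: 0.0874
```

```bash
python3 -c "
from h import *
go(.478,-.333,.0225,-106.8)"
```

```text
t 5.22 tcp [ 0.478  -0.3334  0.0234] [-1.7993e+02 -1.0000e-02 -1.0686e+02] F [-0.67 -0.97  0.34] w 0.0874
shift [-0.0004  0.0001  0.0009 -0.0011] rows 0.0
```

>>> step_arm([
  [0.03,0,0,0.001,0],
  [0.03,0,0,0.001,0],
  [0.03,0,0,0.001,0],
  [0.03,0,0,0.001,0],
  [0.03,0,0,0.001,0],
], newtons=12)

```text
time_s: 5.85
tcp_pos: [0.4772, -0.3337, 0.0216]
eef_rot: [-180.0, -0.0, -106.9]
contact_force: [-0.7, -0.3, 0.7]
gripper_width: 0.0431
```

>>> step_arm([
  [0.03,0,0,0,0],
  [0.03,0,0,0,0],
  [0.03,0,0,-0.02,0],
  [0.03,0,0,-0.06,0],
  [0.03,0,0,-0.11,0],
])

```text
time_s: 6.48
tcp_pos: [0.4764, -0.3332, 0.1317]
eef_rot: [179.8, 0.0, -106.9]
contact_force: [0.7, -0.9, -1.5]
gripper_width: 0.0343
```

```bash
python3 -c "
from h import *
go(.547,-.075,.12,-91.75)
c=capture('wrist');save(c,'w3')"
```

```text
t 6.47 tcp [ 0.4764 -0.3332  0.1317] [ 1.7985e+02  1.0000e-02 -1.0691e+02] F [ 0.73 -0.88 -1.55] w 0.0343
shift [-0.2676  0.0076  0.0117 -0.2646] rows 4.3
```

View pics/w3.png

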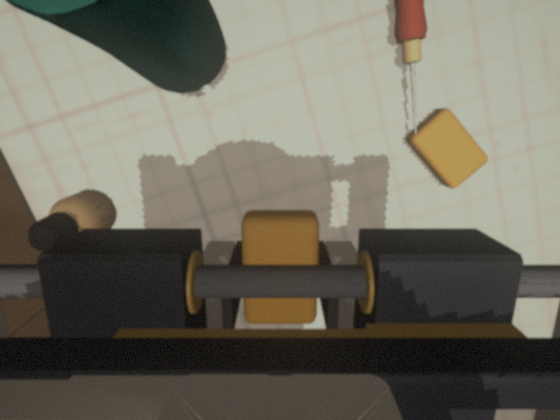

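>>> step_arm([
  [0.03,-0.054,0.002,0,-0.07],
  [0.03,-0.108,0.003,0,-0.14],
  [0.03,-0.162,0.005,0,-0.21],
  [0.03,-0.216,0.006,0,-0.265],
  [0.03,-0.268,0.008,0,-0.265],
])

```text
time_s: 7.15
tcp_pos: [0.5478, -0.073, 0.1316]
eef_rot: [-180.0, 0.0, -91.7]
contact_force: [1.6, -0.9, -1.1]
gripper_width: 0.0335
```

>>> step_arm([
  [0.03,0,0,0,0],
  [0.03,0,0,0,0],
])

```text
time_s: 7.4
tcp_pos: [0.5472, -0.0746, 0.1313]
eef_rot: [180.0, -0.0, -91.7]
contact_force: [0.5, -1.4, -0.9]
gripper_width: 0.0336
```

```bash
python3 -c "
from h import *
go(.547,-.075,.12,-91.75)
def rect(Q): 
    (x,y),(w,h),a=cv2.minAreaRect((Q[:,:2]*1000).astype(np.float32)); return round(x,1),round(y,1),round(w,1),round(h,1),round(a,1)
c=capture('wrist');save(c,'w4')
P,u,v=pts(c); s=(abs(P[:,0]-.547)<.045)&(P[:,1]>-.125)&(P[:,1]<0)
for nm,a,b in (('top',.051,.06),('floor',.018,.027)):
  m=s&(P[:,2]>a)&(P[:,2]<b);Q=P[m]; print(nm,m.sum(), rect(Q) if len(Q) else '',Q.mean(0),Q.min(0),Q.max(0)) if len(Q) else 0
for l in ['tray_seat','tray_push','wax_mid']:
  for d in spotter.tip_of('wrist',l): print(l,round(d['p'],2),np.round(d['location'],4),proj(c,d['location']).round(0))
c=capture('scene');save(c,'s4',(200,140,360,280),4)
"
```

```text
t 7.4 tcp [ 0.5472 -0.0746  0.1313] [ 1.7997e+02 -1.0000e-02 -9.1670e+01] F [ 0.54 -1.36 -0.89] w 0.0336
shift [0.0004 0.0002 0.0113 0.0014] rows 0.2
top 895 (546.5, -108.8, 7.4, 55.3, 88.3) [ 0.54637181 -0.10831688  0.05462937] [ 0.51895022 -0.11282491  0.05103072] [ 0.57416935 -0.10450081  0.05713191]
floor 2706 (546.8, -89.8, 42.7, 56.2, 88.7) [ 0.5469086  -0.08740855  0.02208598] [ 0.51859613 -0.11164243  0.01801544] [ 0.57533107 -0.06805486  0.02690492]
tray_seat 0.73 [ 0.5443 -0.1143  0.0474] [[282. 159.]]
tray_seat 0.56 [ 0.5457 -0.0719  0.0194] [[281. 212.]]
tray_push 0.62 [ 0.5444 -0.1139  0.0451] [[282. 159.]]
wax_mid 0.61 [ 0.5485 -0.0762  0.1183] [[276. 260.]]
```

View pics/w4.png

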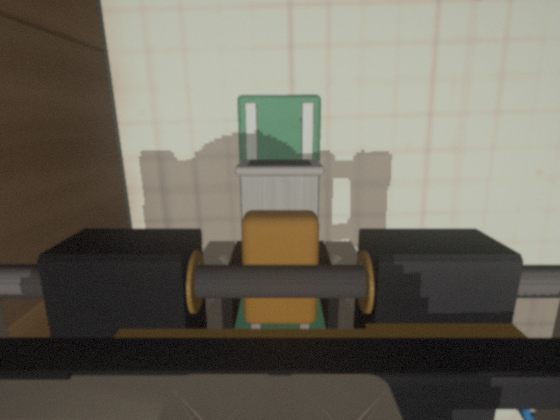

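View pics/s4.png

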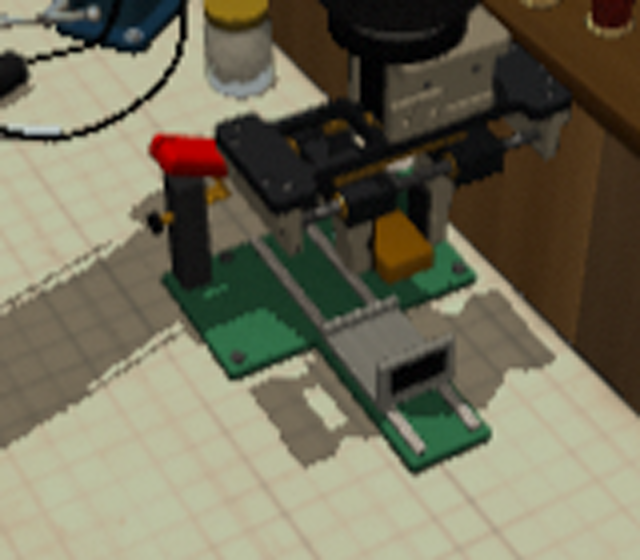

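The wrist view shows the wax at (280,265), lined up with the tray. The push plate's top edge is at (280,170), which puts the seat at about (0.5475,-0.0748). I'm lowering the wax.

>>> step_arm([
  [0.03,0.0,0,0.04,0.001],
  [0.03,0.0,0,0.065,0.001],
  [0.03,0,0,0.08,0.001],
  [0.03,0,0,0.085,0.001],
  [0.03,0,0,0.085,0.001],
])

```text
time_s: 8.28
tcp_pos: [0.5478, -0.075, 0.0469]
eef_rot: [-180.0, -0.0, -91.8]
contact_force: [0.2, 0.5, 0.5]
gripper_width: 0.0341
```

```bash
python3 -c "
from h import *
go(.5475,-.075,.044,-91.75)"
```

```text
t 8.28 tcp [ 0.5478 -0.075   0.0469] [-179.98   -0.    -91.79] F [0.22 0.51 0.52] w 0.0341
shift [ 0.      0.0003  0.0029 -0.0006] rows 0.0
```

>>> step_arm([
  [0.03,0,0,0.0015,0],
  [0.03,0,0,0.0025,0],
  [0.03,0,0,0.0025,0],
])

```text
time_s: 8.65
tcp_pos: [0.5476, -0.0748, 0.0444]
eef_rot: [-180.0, 0.0, -91.8]
contact_force: [-0.5, 0.2, -0.5]
gripper_width: 0.0343
```

>>> step_arm([
  [0.045,0,0,0,0],
  [0.06,0,0,0,0],
  [0.07,0,0,0,0],
  [0.07,0,0,0,0],
])

```text
time_s: 9.15
tcp_pos: [0.5475, -0.0748, 0.0441]
eef_rot: [-180.0, 0.0, -91.8]
contact_force: [0.0, 0.4, -0.1]
gripper_width: 0.0669
```

>>> step_arm([
  [0.07,0,0,-0.03,0],
  [0.07,0,0,-0.08,0],
  [0.07,0,0,-0.12,0],
  [0.07,0,0,-0.12,0],
])

```text
time_s: 9.65
tcp_pos: [0.5495, -0.0746, 0.1677]
eef_rot: [-179.6, 0.1, -91.7]
contact_force: [0.5, -0.2, -0.4]
gripper_width: 0.0702
```

```bash
python3 -c "
from h import *
go(.5475,-.18,.16,-91.75)
def rect(Q): 
    (x,y),(w,h),a=cv2.minAreaRect((Q[:,:2]*1000).astype(np.float32)); return round(x,1),round(y,1),round(w,1),round(h,1),round(a,1)
c=capture('wrist');save(c,'w5')
P,u,v=pts(c); s=(abs(P[:,0]-.547)<.045)&(P[:,1]>-.125)&(P[:,1]<0)
for nm,a,b in (('top',.051,.06),('wax',.036,.044)):
  m=s&(P[:,2]>a)&(P[:,2]<b);Q=P[m]; print(nm,m.sum(), rect(Q) if len(Q) else '',Q.mean(0)) if len(Q) else 0
"
```

```text
t 9.65 tcp [ 0.5495 -0.0746  0.1677] [-1.7962e+02  6.0000e-02 -9.1750e+01] F [ 0.45 -0.21 -0.42] w 0.0702
shift [ 0.1054 -0.0012  0.0077  0.    ] rows 1.7
top 632 (546.1, -108.7, 7.0, 55.4, 89.3) [ 0.54625156 -0.10841269  0.05464252]
wax 2781 (546.7, -80.7, 63.6, 53.5, 88.7) [ 0.54721947 -0.07608883  0.03983638]
```

View pics/w5.png

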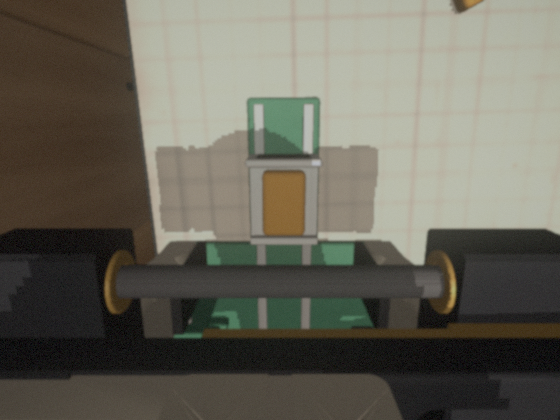

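```bash
python3 -c "
from h import *
O=np.array([.5495,.029]);a=np.radians(-1.75);R=np.array([[np.cos(a),np.sin(a)],[-np.sin(a),np.cos(a)]])
c=capture('wrist'); P,u,v=pts(c); s=(abs(P[:,0]-.547)<.045)&(P[:,1]>-.102)&(P[:,1]<0)&(P[:,2]>.037)&(P[:,2]<.043); Q=P[s]
print('wax',cv2.minAreaRect((Q[:,:2]*1000).astype(np.float32)))
for n in('top','scene'):
  c=capture(n);P,u,v=pts(c)
  C=(P[:,:2]-O)@R.T*1000; z=P[:,2]*1000
  for x0 in range(-110,90,20):
    m=(C[:,0]>x0)&(C[:,0]<x0+20)&(abs(C[:,1])<30)&(z>60)&(z<170)
    if m.sum()>3: print(n,x0,m.sum(),np.percentile(C[m,1],[3,97]).round(),np.percentile(z[m],[5,95]).round())
  m=(P[:,0]>.6)&(abs(P[:,1]+.05)<.06)&(P[:,2]>.09)&(P[:,0]<.9); m&=~((abs(C[:,0])<100)&(abs(C[:,1])<60))
  print(n,'furniture',np.sort(P[m][:,0])[:200:20].round(3))
save(c,'s6',(200,140,360,280),4)
"
```

```text
wax ((547.2648315429688, -74.01872253417969), (50.92930221557617, 33.443450927734375), 88.48489379882812)
top -110 102 [-15.  29.] [ 76. 164.]
top -90 147 [-16.  29.] [ 91. 158.]
top -70 129 [-16.  29.] [ 97. 150.]
top -50 122 [-10.  29.] [122. 139.]
top -30 64 [-10.   7.] [ 82. 127.]
top -10 81 [-13.   8.] [ 75. 118.]
top 10 56 [-10.   7.] [ 98. 115.]
top 30 57 [-10.   7.] [ 89. 100.]
top 50 100 [-20.  18.] [63. 88.]
top 70 92 [-24.  22.] [69. 87.]
top furniture [0.878 0.883 0.887 0.89  0.893 0.896]
scene -110 76 [-14.  29.] [ 79. 165.]
scene -90 155 [-15.  29.] [ 67. 160.]
scene -70 108 [-14.  27.] [ 71. 150.]
scene -50 7 [-12.  30.] [ 84. 135.]
scene -30 6 [-10.  -4.] [76. 82.]
scene -10 11 [-11.   2.] [78. 90.]
scene 30 16 [-9.  0.] [82. 96.]
scene 50 71 [-20.  11.] [63. 90.]
scene 70 80 [-24.  15.] [64. 89.]
scene furniture [0.6   0.604 0.608 0.611 0.614 0.616 0.62  0.623 0.626 0.627]
```

View pics/s6.png

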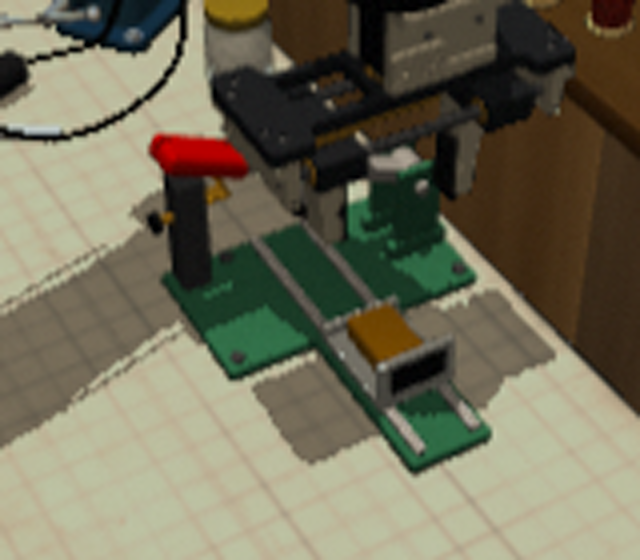

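The wax lies in the tray at pixel (284,202), at (0.5473,-0.0740), within 1 mm of the seat. For the push I turn the gripper about 20°, so its body stays clear of the lever grip.

```bash
python3 -c "
from h import *
go(.550,-.148,.16,-71.75)"
```

```text
t 9.85 tcp [ 0.5467 -0.0749  0.1629] [ 1.7989e+02 -1.0000e-02 -9.1790e+01] F [-0.07  0.18  0.02] w 0.0699
shift [ 0.073  -0.0056  0.0029 -0.3498] rows 1.9
```

>>> step_arm([
  [0.0,0.035,-0.003,0,-0.17],
  [0.0,0.073,-0.0056,0,-0.35],
  [0.0,0.073,-0.0056,0.03,-0.35],
  [0.0,0.073,-0.0056,0.06,-0.35],
  [0.0,0.073,-0.0056,0.06,-0.35],
], newtons=20)

```text
time_s: 10.48
tcp_pos: [0.5484, -0.1482, 0.1008]
eef_rot: [179.6, 0.1, -71.8]
contact_force: [-0.4, 0.1, 0.9]
gripper_width: 0.0254
```

```bash
python3 -c "
from h import *
go(.550,-.148,.053,-71.75)"
```

```text
t 10.47 tcp [ 0.5484 -0.1482  0.1008] [ 1.7961e+02  1.2000e-01 -7.1770e+01] F [-0.38  0.1   0.88] w 0.0254
shift [ 0.0004 -0.0016  0.0478 -0.0003] rows 0.8
```

>>> step_arm([
  [0.0,0,-0.001,0.02,0],
  [0.0,0,-0.001,0.04,0],
  [0.0,0,-0.001,0.048,0],
  [0.0,0,-0.001,0.048,0],
])

```text
time_s: 10.98
tcp_pos: [0.5518, -0.1476, 0.0562]
eef_rot: [180.0, -0.0, -71.7]
contact_force: [0.2, 0.4, 0.2]
gripper_width: 0.0006
```

```bash
python3 -c "
from h import *
go(.5495,-.06,.053,-71.75);go(.553,-.026,.053,-71.75)
c=capture('scene');save(c,'s7',(200,140,360,280),4)"
```

```text
t 10.97 tcp [ 0.5518 -0.1476  0.0562] [179.96  -0.   -71.7 ] F [0.19 0.39 0.17] w 0.0006
shift [-0.0839 -0.0253  0.0032  0.0008] rows 1.4
t 10.97 tcp [ 0.5518 -0.1476  0.0562] [179.96  -0.   -71.7 ] F [0.19 0.39 0.17] w 0.0006
shift [-0.1151 -0.0393  0.0032  0.0008] rows 1.9
```

View pics/s7.png

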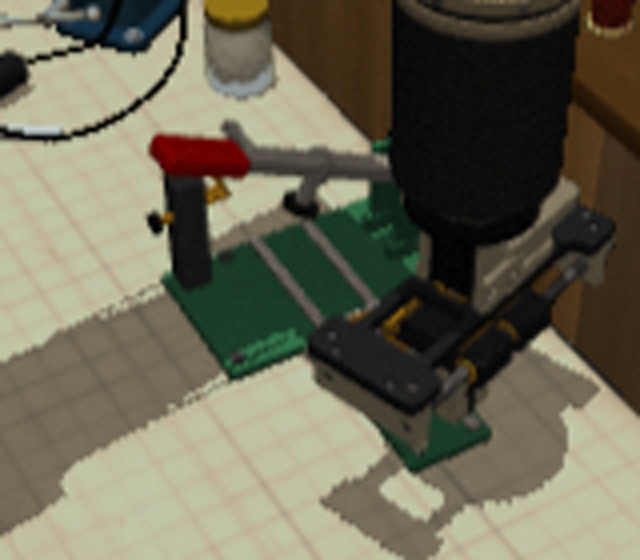

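>>> step_arm([
  [0.0,-0.014,-0.004,0.003,0],
  [0.0,-0.028,-0.008,0.003,0],
  [0.0,-0.042,-0.013,0.003,0],
  [0.0,-0.056,-0.017,0.003,0],
  [0.0,-0.07,-0.021,0.003,0],
])

```text
time_s: 11.65
tcp_pos: [0.55, -0.0734, 0.0533]
eef_rot: [-180.0, -0.0, -71.7]
contact_force: [1.0, -1.9, 0.1]
gripper_width: 0.0004
```

```bash
python3 -c "
from h import *
go(.552,-.035,.053,-71.75);go(.553,-.024,.053,-71.75)
c=capture('scene');save(c,'s8',(200,140,360,280),4)"
```

```text
t 11.65 tcp [ 0.55   -0.0734  0.0533] [-1.7997e+02 -1.0000e-02 -7.1690e+01] F [ 1.02 -1.89  0.1 ] w 0.0004
shift [-0.0358 -0.014   0.0003  0.001 ] rows 0.6
t 11.65 tcp [ 0.55   -0.0734  0.0533] [-1.7997e+02 -1.0000e-02 -7.1690e+01] F [ 1.02 -1.89  0.1 ] w 0.0004
shift [-0.046  -0.0184  0.0003  0.001 ] rows 0.8
```

View pics/s8.png

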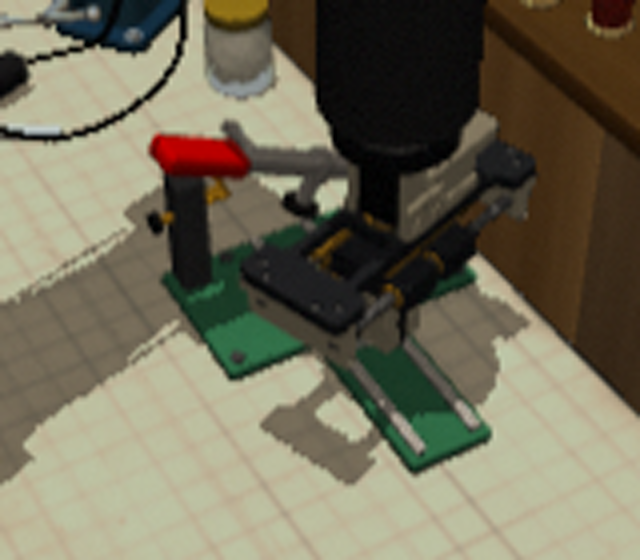

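>>> step_arm([
  [0.0,-0.01,-0.004,0,0],
  [0.0,-0.02,-0.008,0,0],
  [0.0,-0.03,-0.012,0,0],
  [0.0,-0.036,-0.0145,0,0],
  [0.0,-0.036,-0.0145,0,0],
])

```text
time_s: 12.32
tcp_pos: [0.5527, -0.0352, 0.0531]
eef_rot: [-180.0, 0.0, -71.7]
contact_force: [0.5, 0.1, -0.3]
gripper_width: 0.0006
```

```bash
python3 -c "
from h import *
go(.553,-.024,.053,-71.75)
c=capture('scene');save(c,'s9',(200,140,360,280),4)"
```

```text
t 12.32 tcp [ 0.5527 -0.0352  0.0531] [-179.96    0.    -71.68] F [ 0.48  0.07 -0.32] w 0.0006
shift [-0.0105 -0.0038  0.0001  0.0012] rows 0.2
```

View pics/s9.png

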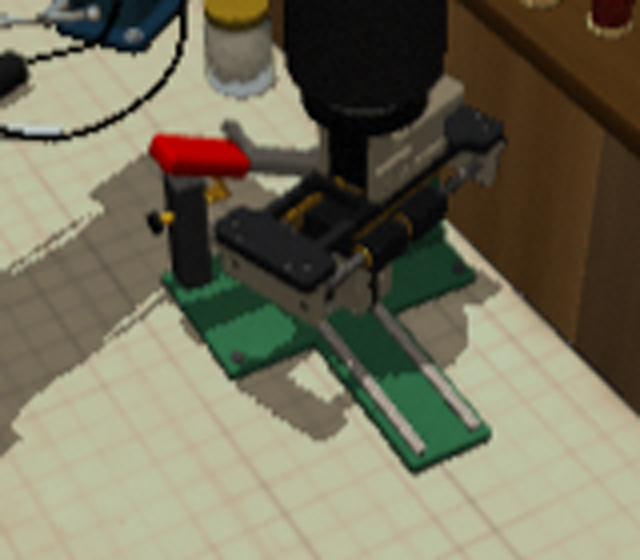

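>>> step_arm([
  [0.0,-0.003,-0.001,0,0],
  [0.0,-0.006,-0.002,0,0],
  [0.0,-0.008,-0.003,0,0],
  [0.0,-0.01,-0.004,0,0],
])

```text
time_s: 12.88
tcp_pos: [0.5529, -0.0251, 0.0531]
eef_rot: [180.0, -0.0, -71.7]
contact_force: [-0.1, -4.3, 0.4]
gripper_width: 0.0007
```

>>> step_arm([
  [0.0,-0.002,-0.001,0,0],
  [0.0,-0.004,-0.0015,0,0],
])

```text
time_s: 13.12
tcp_pos: [0.5524, -0.024, 0.0532]
eef_rot: [179.8, -0.2, -71.8]
contact_force: [6.5, -32.5, 0.4]
gripper_width: 0.0004
```

>>> step_arm([
  [0.0,0.01,0.004,0,0],
  [0.0,0.03,0.01,0,0],
  [0.0,0.06,0.021,0,0],
  [0.0,0.1,0.035,0,0],
  [0.0,0.1,0.035,-0.05,0],
])

```text
time_s: 13.75
tcp_pos: [0.548, -0.1288, 0.0998]
eef_rot: [179.5, 0.2, -71.9]
contact_force: [1.9, 0.3, -0.0]
gripper_width: 0.0005
```

```bash
python3 -c "
from h import *
go(.46,-.15,.24,-91.75)
O=np.array([.5495,.029]);a=np.radians(-1.75);R=np.array([[np.cos(a),np.sin(a)],[-np.sin(a),np.cos(a)]])
for n in ('scene','top'):
  c=capture(n);save(c,n+'10',(200,140,360,280) if n=='scene' else (180,110,320,230),4)
  P,u,v=pts(c);C=(P[:,:2]-O)@R.T*1000;z=P[:,2]*1000
  m=(abs(C[:,0])<32)&(C[:,1]>-60)&(C[:,1]<-20)&(z>49)&(z<59); print(n,'plate top',m.sum(),C[m].mean(0),C[m].min(0),C[m].max(0))
  m=(abs(C[:,0])<25)&(C[:,1]>-30)&(C[:,1]<30)&(z>36)&(z<44); print('wax',m.sum(),C[m].min(0),C[m].max(0))
  for l in ['tray_push','tray_seat','wax_mid','lever_grip']:
    for d in spotter.tip_of(n,l): L=d['location']; print(l,round(d['p'],2),((np.array(L[:2])-O)@R.T).round(4),round(L[2],4))
"
```

```text
t 13.75 tcp [ 0.548  -0.1288  0.0998] [ 1.7953e+02  1.6000e-01 -7.1910e+01] F [ 1.94  0.3  -0.03] w 0.0005
shift [-0.0072  0.0903 -0.1402  0.3462] rows 2.7<string>:8: RuntimeWarning: Mean of empty slice.
  ret = um.true_divide(
Traceback (most recent call last):
ValueError: zero-size array to reduction operation minimum which has no identity
```

View pics/scene10.png

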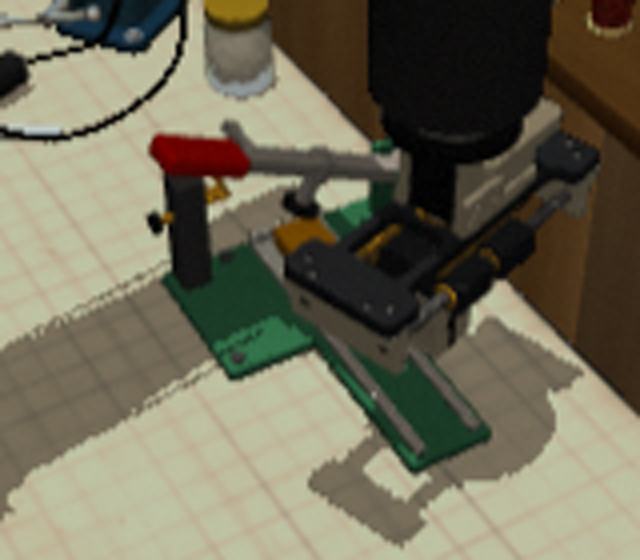

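>>> step_arm([
  [0.0,0.0,0.0,-0.05,0.0],
  [0.0,0.0,0.02,-0.1,0.1],
  [0.0,-0.004,0.06,-0.14,0.25],
  [0.0,-0.007,0.09,-0.14,0.346],
  [0.0,-0.007,0.09,-0.14,0.346],
])

```text
time_s: 14.42
tcp_pos: [0.4621, -0.1482, 0.2441]
eef_rot: [-179.9, 0.1, -91.6]
contact_force: [1.1, 0.3, 0.8]
gripper_width: 0.001
```

```bash
cat > chk.py <<'E'
from h import *
import sys
tag=sys.argv[1]
O=np.array([.5495,.029]);a=np.radians(-1.75);R=np.array([[np.cos(a),np.sin(a)],[-np.sin(a),np.cos(a)]])
for n in ('scene','top'):
  c=capture(n);save(c,n+tag,(200,140,360,280) if n=='scene' else (180,110,320,230),4)
  P,u,v=pts(c);C=(P[:,:2]-O)@R.T*1000;z=P[:,2]*1000
  m=(abs(C[:,0])<32)&(C[:,1]>-60)&(C[:,1]<-20)&(z>49)&(z<59)
  if m.sum(): print(n,'plate top',m.sum(),C[m].mean(0),C[m].min(0),C[m].max(0))
  m=(abs(C[:,0])<25)&(C[:,1]>-30)&(C[:,1]<30)&(z>36)&(z<44)
  if m.sum(): print('wax',m.sum(),C[m].min(0),C[m].max(0))
  for l in ['tray_push','tray_seat','wax_mid','lever_grip']:
    for d in spotter.tip_of(n,l): L=d['location']; print(n,l,round(d['p'],2),((np.array(L[:2])-O)@R.T).round(4),round(L[2],4))
go(.46,-.15,.24,-91.75)
E
python3 chk.py 11
```

```text
scene plate top 75 [  0.75729417 -34.48486669] [-26.69393691 -39.44555004] [ 29.16500262 -27.6912866 ]
wax 66 [-16.06454561 -16.28680687] [16.22834476 24.05477669]
scene tray_push 0.62 [ 0.0033 -0.0378] 0.0437
scene tray_seat 0.69 [ 0.0008 -0.001 ] 0.024
scene wax_mid 0.64 [-0.19   -0.3716] 0.0109
scene wax_mid 0.59 [-0.1362 -0.2792] 0.0125
scene wax_mid 0.45 [ 0.0001 -0.0005] 0.0333
scene lever_grip 0.44 [-0.0712  0.0006] 0.1486
top plate top 1 [-27.17273379 -35.19180652] [-27.17273379 -35.19180652] [-27.17273379 -35.19180652]
top tray_seat 0.34 [-0.0735 -0.0024] 0.1549
top wax_mid 0.69 [-0.1901 -0.3693] 0.0123
top wax_mid 0.57 [-0.1362 -0.2771] 0.0104
top lever_grip 0.64 [-0.073  -0.0007] 0.1502
t 14.93 tcp [ 0.4637 -0.1483  0.2426] [179.95  -0.   -91.53] F [0.14 1.15 0.05] w 0.0005
shift [0.0018 0.0037 0.0026 0.0038] rows 0.1
```

View pics/scene11.png

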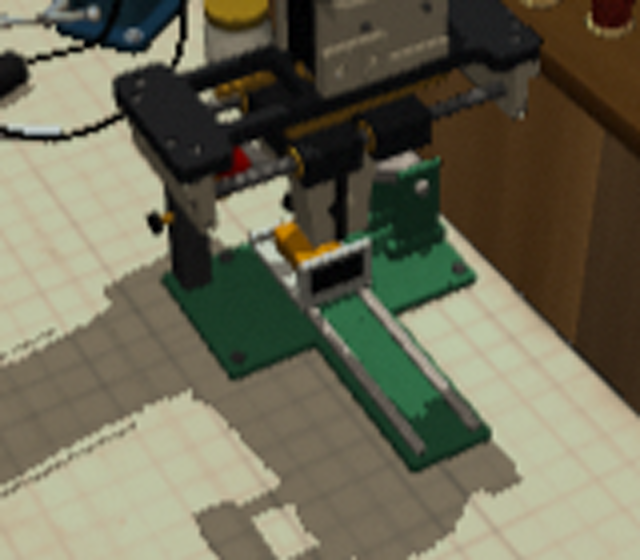

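View pics/top11.png

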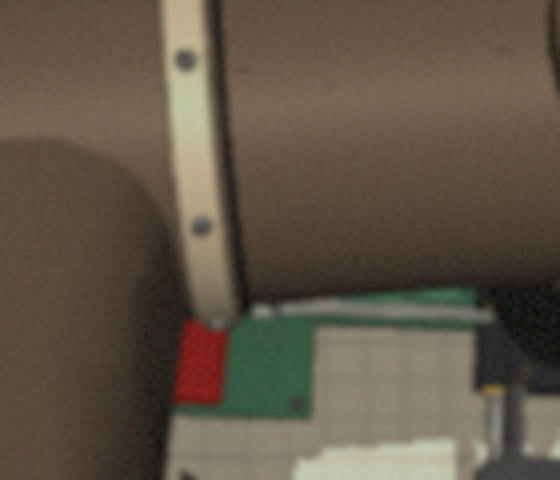

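The tray is home: the push met the stop at 32 N, the plate top is at clamp y of about -34.5 mm, and the wax is centred. The crop shows the push plate at (335,275) and the wax at (300,245). Next is the lever.

```bash
python3 -c "
from h import *
go(.4545,.029,.205,-91.75)"
```

```text
t 14.93 tcp [ 0.4637 -0.1483  0.2426] [179.95  -0.   -91.53] F [0.14 1.15 0.05] w 0.0005
shift [-0.177   0.014   0.0376  0.0038] rows 2.9
```

>>> step_arm([
  [0.0,-0.05,-0.003,0,0],
  [0.0,-0.1,-0.006,0,0],
  [0.0,-0.15,-0.01,0,0],
  [0.0,-0.177,-0.014,0.01,0.003],
  [0.0,-0.177,-0.014,0.03,0.003],
])

```text
time_s: 15.55
tcp_pos: [0.4833, 0.0303, 0.2132]
eef_rot: [-179.9, 0.0, -91.6]
contact_force: [-0.6, -0.6, 0.4]
gripper_width: 0.0006
```

```bash
python3 -c "
from h import *
go(.4545,.029,.18,-91.75)
c=capture('scene');save(c,'s12',(200,120,360,260),4)"
```

```text
t 15.55 tcp [0.4833 0.0303 0.2132] [-1.799e+02  4.000e-02 -9.155e+01] F [-0.6  -0.6   0.38] w 0.0006
shift [0.0021 0.0288 0.0332 0.0034] rows 0.7
```

View pics/s12.png

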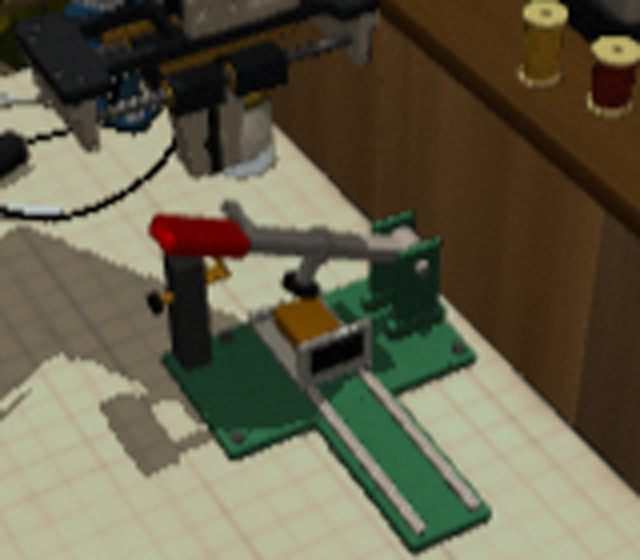

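I had the sign of one sideways shift wrong, leaving the tool 29 mm off in x but still clear of everything. Correcting it before I press. The picture shows the wax at (305,318) under the foot at (300,280), with the tray home.

>>> step_arm([
  [0.0,0.002,0.015,0,0.003],
  [0.0,0.002,0.029,0,0.003],
  [0.0,0.002,0.029,0.015,0.003],
  [0.0,0.002,0.029,0.025,0.003],
  [0.0,0.002,0.029,0.025,0.003],
])

```text
time_s: 16.23
tcp_pos: [0.4528, 0.0267, 0.1871]
eef_rot: [179.9, -0.0, -91.9]
contact_force: [0.1, 0.1, 0.5]
gripper_width: 0.0007
```

```bash
python3 -c "
from h import *
go(.4545,.029,.115,-91.75)"
```

```text
t 16.23 tcp [0.4528 0.0267 0.1871] [ 1.7991e+02 -5.0000e-02 -9.1910e+01] F [0.1  0.12 0.51] w 0.0007
shift [-0.0023 -0.0016  0.0721 -0.0027] rows 1.2
```

>>> step_arm([
  [0.0,-0.001,-0.001,0.015,0],
  [0.0,-0.001,-0.001,0.03,0],
  [0.0,-0.001,-0.001,0.045,0],
  [0.0,-0.001,-0.001,0.06,0],
  [0.0,-0.001,-0.001,0.072,0],
])

```text
time_s: 16.85
tcp_pos: [0.4541, 0.0278, 0.1157]
eef_rot: [179.9, -0.0, -91.9]
contact_force: [-3.0, 0.6, 6.2]
gripper_width: 0.0008
```

```bash
python3 -c "
from h import *
go(.4545,.029,.091,-91.75)
c=capture('scene');save(c,'s13',(200,120,360,260),4)"
```

```text
t 16.85 tcp [0.4541 0.0278 0.1157] [ 1.7994e+02 -4.0000e-02 -9.1900e+01] F [-3.    0.59  6.17] w 0.0008
shift [-0.0012 -0.0004  0.0247 -0.0026] rows 0.4
```

View pics/s13.png

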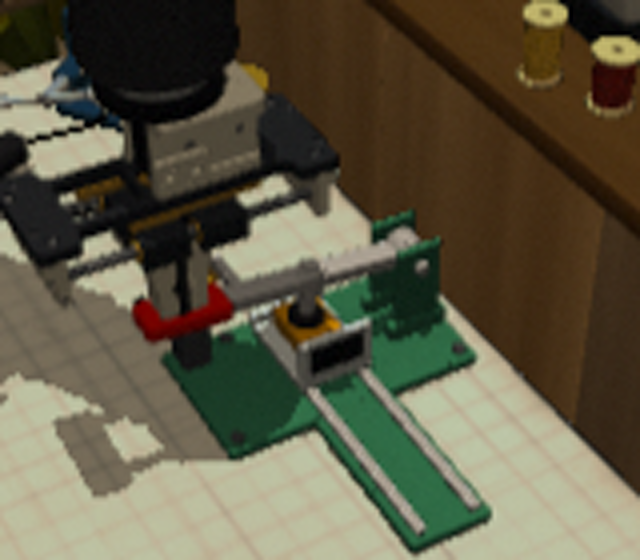

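>>> step_arm([
  [0.0,0,0,0.008,0],
  [0.0,0,0,0.015,0],
  [0.0,0,0,0.02,0],
  [0.0,0,0,0.024,0],
  [0.0,0,0,0.024,0],
])

```text
time_s: 17.52
tcp_pos: [0.4535, 0.0278, 0.0921]
eef_rot: [179.9, -0.0, -91.9]
contact_force: [-7.1, 2.2, 7.5]
gripper_width: 0.0004
```

>>> step_arm([
  [0.0,0,0,0.002,0],
  [0.0,0,0,0.002,0],
])

```text
time_s: 17.77
tcp_pos: [0.4536, 0.0278, 0.0903]
eef_rot: [179.9, -0.0, -91.9]
contact_force: [-6.3, 1.6, 8.5]
gripper_width: 0.0003
```

```bash
python3 -c "
from h import *
go(.4545,.029,.089,-91.75)
c=capture('scene');save(c,'s14',(200,120,360,260),4)"
```

```text
t 17.77 tcp [0.4536 0.0278 0.0903] [ 1.7991e+02 -4.0000e-02 -9.1900e+01] F [-6.27  1.62  8.47] w 0.0003
shift [-0.0012 -0.0009  0.0013 -0.0026] rows 0.0
```

View pics/s14.png

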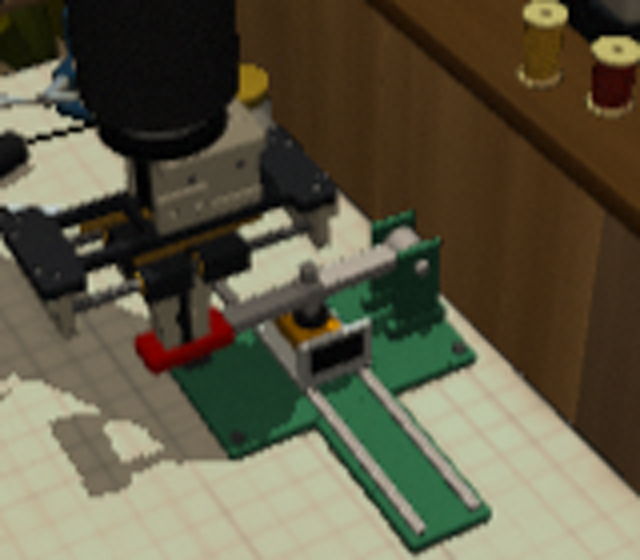

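>>> step_arm([
  [0.0,0,0,0.002,0],
  [0.0,0,0,0.0035,0],
  [0.0,0,0,0.0035,0],
])

```text
time_s: 18.2
tcp_pos: [0.4537, 0.0278, 0.0868]
eef_rot: [179.9, -0.0, -91.9]
contact_force: [-6.1, 1.8, 8.4]
gripper_width: 0.0005
```

>>> step_arm([
  [0.0,0,0,-0.004,0],
  [0.0,0,0,-0.008,0],
  [0.0,0,0,-0.012,0],
  [0.0,0,0,-0.02,0],
])

```text
time_s: 18.7
tcp_pos: [0.4547, 0.0281, 0.1069]
eef_rot: [-180.0, -0.0, -91.9]
contact_force: [-0.1, -0.1, -0.7]
gripper_width: 0.0003
```

```bash
python3 -c "
from h import *
go(.4545,.029,.15,-91.75)
c=capture('scene');save(c,'s15',(200,120,360,260),4)"
```

```text
t 18.7 tcp [0.4547 0.0281 0.1069] [-179.98   -0.    -91.89] F [-0.13 -0.13 -0.75] w 0.0003
shift [-0.0009  0.0002 -0.0431 -0.0024] rows 0.7
```

View pics/s15.png

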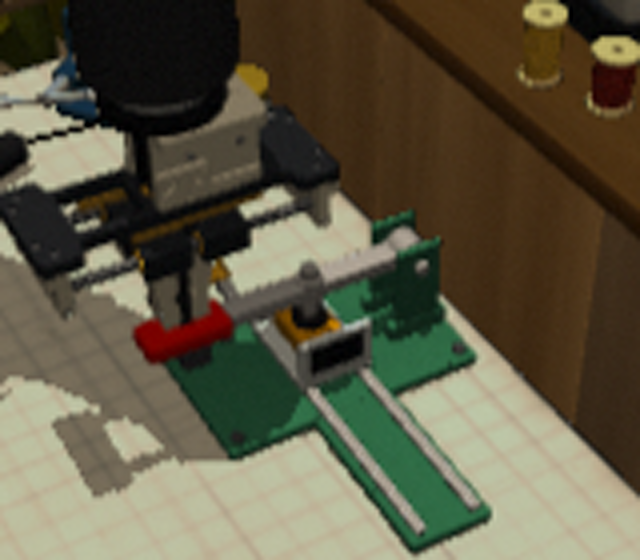

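With zero contact force the lever stays down: the catch holds. I'm retreating and checking.

>>> step_arm([
  [0.0,0,0,-0.04,0],
  [0.0,0,0,-0.1,0],
  [0.0,0.05,0,-0.14,0],
  [0.0,0.1,0,-0.14,0],
  [0.0,0.15,0,-0.14,0],
])

```text
time_s: 19.38
tcp_pos: [0.4498, -0.1231, 0.2478]
eef_rot: [-179.8, 0.0, -91.8]
contact_force: [1.2, -0.8, -1.3]
gripper_width: 0.0003
```

>>> step_arm([
  [0.0,0.06,0,0,0],
  [0.0,0.12,0,0,0],
  [0.0,0.18,0,0,0],
  [0.0,0.18,0,0,0],
])

```text
time_s: 19.88
tcp_pos: [0.4428, -0.3055, 0.2461]
eef_rot: [180.0, -0.0, -92.2]
contact_force: [1.3, 0.7, -0.9]
gripper_width: 0.0006
```

```bash
python3 chk.py 16; python3 -c "
from h import *
O=np.array([.5495,.029]);a=np.radians(-1.75);R=np.array([[np.cos(a),np.sin(a)],[-np.sin(a),np.cos(a)]])
for n in('scene','top'):
  c=capture(n);P,u,v=pts(c);C=(P[:,:2]-O)@R.T*1000;z=P[:,2]*1000
  m=(C[:,0]>-120)&(C[:,0]<-66)&(abs(C[:,1])<12)&(z>55)&(z<170); print(n,'grip',m.sum(),np.polyfit(C[m,0],z[m],1),np.median(z[m]))
  for l in ['blue_spool_mid','dye_bottle_mid','red_awl_mid','chalk_mid']:
    for d in spotter.tip_of(n,l)[:1]: print(l,np.round(d['location'],3))
print(r.get_state()['contact_force'])
"
```

```text
scene plate top 75 [  1.28275395 -34.91612701] [-26.68870365 -39.36052122] [ 28.58031823 -28.77767148]
wax 43 [-17.40565609 -15.85963082] [19.78444083 19.7976675 ]
scene tray_push 0.49 [ 0.0019 -0.043 ] 0.0419
scene tray_push 0.37 [0.0764 0.0007] 0.0713
scene tray_seat 0.62 [-0.0005  0.0022] -0.0004
scene tray_seat 0.43 [-0.0023  0.0006] 0.023
scene wax_mid 0.92 [-0.1915 -0.3737] 0.0107
scene wax_mid 0.64 [-0.1376 -0.2753] 0.0146
scene wax_mid 0.43 [-0.0006 -0.0031] 0.0325
scene lever_grip 0.58 [-0.0963  0.0011] 0.0728
top plate top 51 [  5.19746912 -35.55792219] [-24.30364822 -38.91136058] [ 29.32635617 -32.42924645]
wax 148 [-16.33454789 -27.99339255] [17.86011211 23.70630635]
top tray_push 0.64 [-0.0001 -0.0388] 0.0399
top tray_seat 0.85 [ 0.0016 -0.0002] 0.02
top wax_mid 0.6 [ 0.0002 -0.001 ] 0.0331
top wax_mid 0.51 [-0.1893 -0.3701] 0.0092
top lever_grip 0.6 [-0.0922 -0.0026] 0.0795
t 20.38 tcp [ 0.4438 -0.301   0.2469] [-1.7997e+02 -1.0000e-02 -9.1800e+01] F [0.39 0.1  0.05] w 0.0007
shift [-0.1514 -0.0115  0.0069 -0.0009] rows 2.4
scene grip 144 [2.04118015e-02 8.29161006e+01] 81.65145373929244
blue_spool_mid [ 0.616 -0.305  0.029]
red_awl_mid [ 0.356 -0.42   0.015]
chalk_mid [0.448 0.28  0.007]
top grip 223 [-8.66684605e-03  7.85467877e+01] 79.32482641626581
dye_bottle_mid [0.548 0.028 0.034]
red_awl_mid [ 0.358 -0.421  0.013]
chalk_mid [0.444 0.273 0.003]
[ 0.43138494 -0.20611772  0.01821896]
```

View pics/scene16.png

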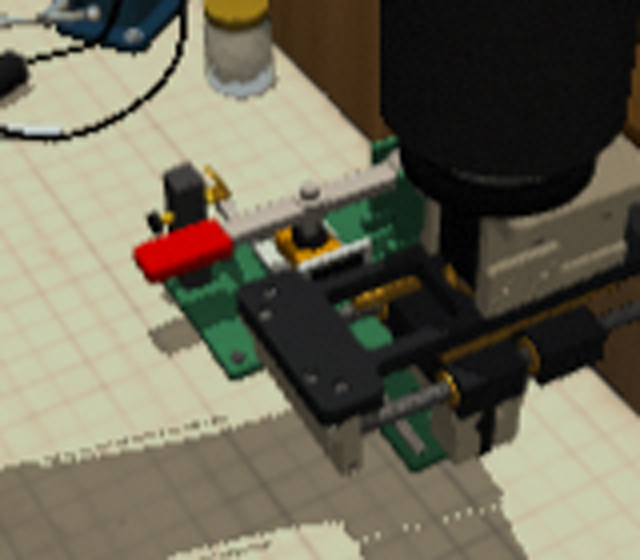

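View pics/top16.png

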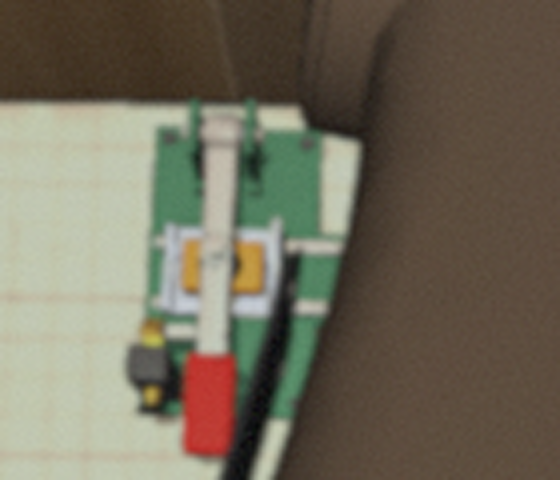

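The top view shows the lever down and level (grip at (210,400), slope about 0), the wax under the foot at (225,268), and the tray home. The arm touches nothing, so I'm handing in.

```bash
python3 -c "
from h import *
print(workorder.close_job()); print(r.get_state()['time_s'])"
```

```text
the job is handed in; nothing more can be done
None
the job is handed in; nothing more can be done
```

The wax is clamped in the green hold-down clamp and the job was handed in at about 20.5 s. No verdict is reported.

- **What I did:** I took the beeswax block farthest from the base, about 0.58 m out, and laid it in the drawn-out tray. I pushed the tray home until it met its stop and pressed the lever until the catch held it. Then I moved the arm clear.
- **Wax and tray:** Before the push the wax was within about 1 mm of the seat's centre and 0.3° of the tray's lengthwise direction. After clamping it showed within about 3 mm of centre. The tray reads home to within about 1–2 mm.
- **Lever:** It stayed level after I let go, with the grip's upper face about 79 to 82 mm above the table. I saw the foot standing on the wax but could not read how far it was pushed in.
- **Bystanders:** The awl and chalk read unmoved by both cameras. The spool was seen unmoved by the scene camera only.

Some checks failed or went wrong:
- The dye bottle was hidden by the arm at the last check. The network's only report of it then was a false one on the clamp. Nothing came near the bottle after the pick.
- One approach move toward the lever had a sign error in its sideways shift. I corrected it in free space with no contact.
- The push peaked at 32 N on the stop, higher than I intended. I did not separately confirm that the gripper's body stayed clear of the clamp there.

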